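# Gauge, close and pin a split bush clamp

### The job

Press the orange pad of the sprung height gauge down until its foot rests on the bush in the clamp, hold it there a moment, then let it spring back up. Next swing the blue half of the clamp fully shut, and push the red-knobbed locking pin all the way down through the lined-up holes of the ears. Finish by squeezing the blue and the silver half together between the gripper's two fingers and end still holding them squeezed shut, with the pin in place; leave the spare bush, the steel ring and the brass drift alone.

Things in the scene. Friction and masses are not known exactly. Their poses are not given: they have to be found in the camera images.
- jig: split clamp jig fixed to the desk: dark base plate, in its frame x -30 to 34, y -64 to 100, z 0 to 8 mm. Origin on the desk under the axis of the round bush nest; z up; +y runs from the pin ears to the height gauge; the parting plane of the shut clamp is x = 0, silver half on +x, blue half on -x. Yaw within 0.2 rad of the world's axes
- fixed_half: silver fixed half, same origin and axes as jig: block x 1 to 27, y -26 to 26, z 8 to 48 mm with a half-round bore of 19 mm radius; flat outer face at x = 27. At y -34 to -62, x -12 to 24 it has two ears, z 8 to 16 and 28 to 36, joined by an upright web at x 12 to 24, with a vertical hole
- moving_half: blue hinged half, mirror image of the silver one; origin under the hinge axis, (0, 36, 0) mm in the jig frame; axes as the jig's when shut, turning with it. Shut, in the jig frame: block x -27 to -1, y -26 to 26, z 8 to 48; one ear z 18 to 26 goes between the silver ears. Shut halves are 54 mm across the outer faces; fingers can take these from above at y -26 to 20
- jaw (a joint): hinge of the blue half, rad: 0 = shut, grows to at most 1.0 as it swings open toward -x of the jig, clockwise seen from above. It starts at 0.5 to 0.9. Light friction: it stays where it is left, and about 1 N at its outer face moves it
- jaw_hinge (a point): point on the vertical hinge axis, at x = 0, y = +36 mm in the jig frame, z = 48 mm
- jaw_face (a point): point on the flat outer face of the blue half, 18 mm toward the ears from its middle, 20 mm above the base plate, 54 mm from the hinge along the half; its axes are those of the blue half (-x points out of the face): push here to shut it
- ear_hole (a point): centre of the mouth of the hole in the top silver ear: x = 0, y = -48, z = 36 mm in the jig frame. The vertical hole is 11 mm wide in all three ears; the pin enters it from above and its shoulder rests on this mouth
- nest (a point): centre of the nest floor: x = 0, y = 0, z = 8 mm in the jig frame
- bush: beige steel bush, 36 mm diameter and 36 mm tall, standing in the nest; origin at the centre of its underside, z up. Its top is 44 mm above the desk
- gauge (a joint): slide of the height gauge, m: 0 = up; grows downward to at most 0.022. A spring returns it (1.6 N at the top plus 0.12 N per mm). The foot meets the bush at 0.014
- gauge_pad (a point): centre of the top of the orange press pad of the gauge, 30 mm diameter, 97 mm above the desk when up, at x = 0, y = +85 mm in the jig frame; pushed straight down
- foot_tip (a point): underside of the small brass gauge foot, over the rim of the bush (x = 0, y = +15.5 mm in the jig frame), 58 mm above the desk when up
- gauge_slide: moving part of the gauge: grey sleeve with the orange pad, and a steel arm (8 mm thick, top 73 mm above the desk when up) with the brass foot, moving with the gauge; origin on the desk under the gauge column
- lock_pin: loose locking pin, upright in its stand at the start: steel shank 8 mm diameter, 26 mm long with a tapered nose, then a shoulder flange 20 mm diameter x 3 mm, then a ribbed red knob 16 mm diameter x 32 mm. Origin at the nose, z up along the pin; total length 61 mm; 35 to 70 g
- pin_shoulder (a point): centre of the underside of the pin's shoulder flange, 26 mm above its nose; it lies on the ear's mouth when the pin is fully in. Carry the pin's nose over the gauge, more than 97 mm above the desk
- pin_stand: grey stand block 50 x 50 x 34 mm fixed to the desk, holding the pin in a 10 mm hole, 29 mm deep; origin under its centre. The pin's shoulder rests on its top
- spare_bush: bystander: spare beige bush 36 mm diameter, 36 mm tall; leave it alone
- steel_ring: bystander: small steel ring 30 mm diameter, 12 mm tall; leave it alone
- brass_drift: bystander: brass bar 15 x 135 x 13 mm lying along its y axis; leave it alone
There are look-alikes about, which are no part of the job. What is shaped like the bush but purple is not meant.

How it is judged:
By the outcome, as a careful person would: the job done as asked, in the order asked, and still so for the second after the job is handed in, while the arm keeps its last pose, push and grip.
It also fails if it takes over 64 s, if anything falls off the work surface, if the arm or the gripper's body presses on something with over 40 N, if the wrist force passes 120 N, or if a joint passes its speed limit or range.

### The arm

A 6-joint arm with a two-finger parallel gripper is mounted at the origin on a cart in front of the work surface, level with it; the furniture and walls round the work are solid. World frame = base frame: x ahead of the robot, y to its left, z up, the work surface at z = 0. Lengths are in m, angles in rad, forces in N, time in s.
With the tool pointing down it reaches from about 0.225 to 0.875 m from the base axis. Payload 3.4 kg.
Tool frame: the origin (TCP) lies on the centre line of the jaws, within the pads' length; the fingertips stand 17 mm ahead of it and the grasp point (between the pads) lies 2 mm behind it (nose_length is the distance from the TCP to the fingertips, in m); z points along the fingers, y is the line along which they close (so a half turn about z gives the same grasp; the last joint's range is limited). The gripper opens to 85 mm and grips with 20 to 120 N. Pads are 22 mm wide; open, the fingers measure 114 mm over their backs; the gripper's body (76 mm by 85 mm) begins 54 mm behind the grasp point. The pads swing forward as they close: fully open they stand 13 mm farther back than shut.
Start: joints at [-1.316, 0.276, 1.505, -0, 1.361, -0.121], TCP at [0.211, -0.535, 0.248] pointing down, gripper open.
Joint ranges: [-2.89, 2.89], [-0.75, 2.08], [0.22, 2.7], [-1.18, 4.32], [0.11, 2.71], [-2.7, 2.7]. Speed limits (rad/s): [2.57, 2.57, 3.14, 3.14, 3.14, 3.14].

### API

Orientations are given as a unit quaternion [w, x, y, z].
In Python, from rig import get_state, get_image, sign_off, find_in, place_of, nose_length gives the robot as it stands.
- The arm moves only by the tool apply_moves, never from a script. Its argument "deltas" is one flat list of numbers, 5 for each row, row after row: the finger opening in mm, from 0 to 85.4, then the shift along the tool's x, y, z in mm, then the turn about the tool's z in degrees. A call has 1 to 12 rows; each row is the pose to reach, as a shift and turn from the pose commanded when the call began, along the tool's axes at that moment; what a row does not reach only later rows make up. A row lasts 1/12 s, in which the tool goes at most 41.7 mm and 7.16 degrees, less where a joint would pass 70% of its speed; a pose out of reach is approached as far as the arm can. A call with a gripper value outside its range is refused whole. The fingers move at their own pace and stop on an object; "squeeze" is the grip in N (left out, the last holds). Time passes only in rows, so rows that repeat a pose let the fingers close. It gives the time, the measured TCP pose, the force, the opening and the grip force at its end, in the units of the state.
- get_state(): the state, without advancing time (a new reading comes with each control period).
- get_image(name): name is "scene" or "top"; returns a dict with "frame" (384x512x3 uint8, red, green, blue), "K" (3x3 intrinsics, pixels), "position" and "orientation" of the camera in the world. Camera axes: x right, y down, z forward; pixel columns grow to the right and rows downward; lengths in m; the calibration is good to about 2 mm. A picture is of the moment at which its call begins. There is no depth.
- sign_off(): hands the job in; it is judged then, once.
Trained networks look in a picture, given as the dict that the camera call returned (one of the last four; its "shot" number tells which), for a name from the list of things; names that differ only in an ending like _2 or _b are one class to them, and where a whole thing is asked for, a point or a joint stands for the part that bears it (a point fixed in the world has none). Each returns a list of dicts, best first, with "score" (0 to 1); they miss things now and then, are a little off and sometimes report something else, mostly with a low value. They report only what shows in the picture. A call takes as long as a camera call. They do not tell look-alikes from the thing itself.
- find_in(query, picture): "point" ([column, row] in pixels, amid what is visible of it).
- place_of(query, picture): "point" ([column, row] in pixels: a listed point, or the origin of a listed thing).
The state is a dict: "clock": time; "qpos": joint angles; "qd": joint speeds; "effort": joint torques, N m; "position": TCP position; "ee_rot": TCP orientation; "contact_force": force on the tool from outside, world axes, zero at the start; "moment": the same for the moment, N m; "width": finger opening in m; "gripper_force": force on a finger pad.
Only numpy, scipy, OpenCV 4.12 (cv2) and the standard library are available. Lean on these libraries where they do the work, as an engineer would, in place of code of your own. Each camera call takes 0.05 s, during which the arm holds its last target. There are 200 camera calls.

## Working session

There is one attempt and no reset: what is moved stays moved. The work goes in short steps, Python scripts to look and compute and a tool call to move; the robot and the scene stay as the last step left them, time stands still between calls to the robot, and variables do not carry over. Pictures are saved under pics/ and viewed, at most 10 in all, crops included, and the job is handed in when it is done.

Besides the shell and the picture viewer there is one more tool, called as name(argument=value, ...) on one line, values as JSON. apply_moves: Moves the arm, as the interface text tells. Its arguments: {"type":"object","properties":{"deltas":{"type":"array"},"squeeze":{"type":"number"}},"required":["deltas"]}

```bash
mkdir -p pics; cat > h.py <<'E'
import numpy as np, cv2
from scipy.spatial.transform import Rotation as R
from rig import *
def rot(q): return R.from_quat([q[1],q[2],q[3],q[0]]).as_matrix()
def ray(p,uv):
    d=np.linalg.inv(p["K"])@[uv[0],uv[1],1]; return np.array(p["position"]),rot(p["orientation"])@d
def at_z(p,uv,z):
    o,d=ray(p,uv); return o+d*(z-o[2])/d[2]
def proj(p,X):
    c=rot(p["orientation"]).T@(np.array(X)-p["position"]); c=p["K"]@c; return c[:2]/c[2]
E
python3 - <<'E'
from h import *
s=get_state(); print(s["clock"],s["position"],s["ee_rot"],s["width"],nose_length)
Z=dict(jaw_hinge=.048,jaw_face=.028,ear_hole=.036,nest=.008,bush=.008,gauge_pad=.097,foot_tip=.058,pin_shoulder=.034,lock_pin=.008,pin_stand=0,spare_bush=0,steel_ring=0,brass_drift=0,jig=0)
for n in("top","scene"):
    p=get_image(n); cv2.imwrite(f"pics/{n}0.png",p["frame"][:,:,::-1]); print(n,p["position"])
    for q,z in Z.items():
        for r in place_of(q,p)[:2]:
            print(q,np.round(r["point"],1),round(r["score"],2),np.round(at_z(p,r["point"],z),4)[:2])
E
```

```text
0.0 [ 0.21090326 -0.53438246  0.24744709] [-9.13158091e-04  9.82399126e-01  1.86791644e-01 -7.32071024e-05] 0.08548318236643776 0.017
top [ 0.3581378  -0.17030135  1.72630236]
jaw_hinge [290.3 208. ] 0.66 [ 0.473  -0.3253]
jaw_hinge [200.5 221.7] 0.33 [0.4128 0.0168]
jaw_face [286.9 222. ] 0.56 [ 0.4199 -0.3147]
ear_hole [306.1 210.7] 0.66 [ 0.4648 -0.3876]
nest [294.1 210.9] 0.9 [ 0.4647 -0.3441]
nest [285.8 205.7] 0.29 [ 0.4844 -0.3112]
bush [261.7 164.9] 0.66 [ 0.6444 -0.2133]
bush [331.6 206.9] 0.46 [ 0.4838 -0.4913]
gauge_pad [274.  200.2] 0.58 [ 0.4974 -0.2596]
foot_tip [292.8 208.3] 0.46 [ 0.4714 -0.334 ]
pin_shoulder [199.2 217.1] 0.59 [0.4308 0.024 ]
lock_pin [201.  218.3] 0.36 [0.4274 0.0198]
pin_stand [200.  215.8] 0.5 [0.4375 0.0249]
pin_stand [258.4 178. ] 0.42 [ 0.5927 -0.2015]
spare_bush [235.8 216.6] 0.39 [ 0.4375 -0.1158]
steel_ring [261.4 176.4] 0.52 [ 0.5994 -0.2133]
brass_drift [140.2 216.7] 0.67 [0.4286 0.2594]
jig [292.  209.3] 0.71 [ 0.4713 -0.3366]
scene [ 0.14302376 -1.03991833  0.85393929]
jaw_hinge [245.9 235.4] 0.86 [ 0.4775 -0.3097]
jaw_face [231.4 248.9] 0.89 [ 0.4229 -0.3235]
ear_hole [254.6 258.8] 0.74 [ 0.4646 -0.3949]
ear_hole [192.6 187.7] 0.21 [0.4135 0.0012]
nest [247.5 254.5] 0.6 [ 0.464  -0.3482]
bush [288.1 326.1] 0.77 [ 0.4529 -0.6074]
bush [253.8 251. ] 0.7 [ 0.4872 -0.3439]
gauge_pad [242.9 214.6] 0.64 [ 0.4867 -0.2704]
foot_tip [247.9 238.7] 0.71 [ 0.4728 -0.3337]
pin_shoulder [192.7 183. ] 0.48 [0.4236 0.0302]
lock_pin [196.4 186.6] 0.5 [0.4376 0.037 ]
pin_stand [192.4 187.1] 0.7 [0.426  0.0509]
spare_bush [214.6 215.2] 0.44 [ 0.4428 -0.1319]
steel_ring [264.  216.1] 0.44 [ 0.5919 -0.2103]
steel_ring [244.5 214.4] 0.42 [ 0.5361 -0.1732]
brass_drift [216.9 214.5] 0.52 [ 0.4512 -0.1321]
brass_drift [177.3 160.1] 0.41 [0.4294 0.2521]
jig [252.4 254. ] 0.69 [ 0.4813 -0.3464]
```

View pics/top0.png

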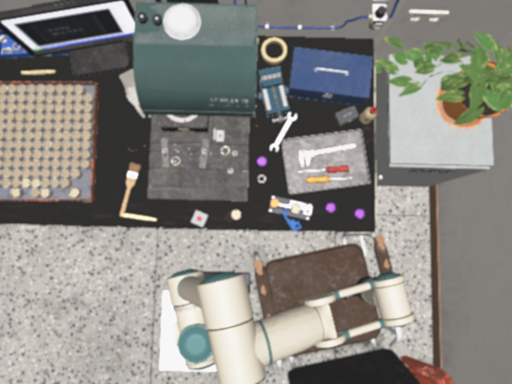

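View pics/scene0.png

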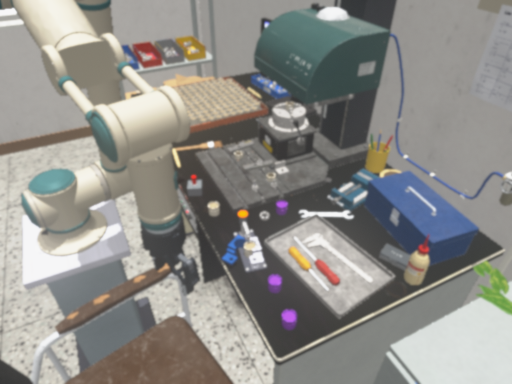

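The top picture shows the jig at about (292,209), the red-knobbed pin in its stand at (200,218), and a beige bush at (236,215). Purple look-alikes are at (262,161), (331,207) and (360,213). The scene picture has the jig at (247,250) with the orange pad at (243,214), and the pin at (194,183).

Candidates:
- **Bush:** the beige one in the jig (bush, scene 250,245). The one at (214,208) is the spare, and the purple ones at (282,207), (275,283) and (289,318) are decoys.
- **Pin:** the red knob at (194,178) in the scene picture. The red screwdriver at (325,270) is not it.

Next I'll fit the jig pose jointly and check it in a crop.

```bash
cat >> h.py <<'E'
from scipy.optimize import least_squares
JP=dict(jaw_hinge=(0,36,48),ear_hole=(0,-48,36),nest=(0,0,8),gauge_pad=(0,85,97),foot_tip=(0,15.5,58),jig=(0,0,0))
def jw(v,X):
    c,s=np.cos(v[2]),np.sin(v[2]); X=np.array(X)/1000.
    return np.array([v[0]+c*X[0]-s*X[1],v[1]+s*X[0]+c*X[1],X[2]])
def facep(v,a,x=-27,y=-18,z=28):  # point of the blue half given in shut jig frame, mm
    dx,dy=x,y-36; c,s=np.cos(-a),np.sin(-a)
    return jw(v,(c*dx-s*dy,36+s*dx+c*dy,z))
E
python3 - <<'E'
from h import *
obs=[];P={}
for n in("top","scene"):
    p=P[n]=get_image(n)
    for q in list(JP)+["jaw_face"]:
        for r in place_of(q,p)[:1]: obs.append((n,q,r["point"],r["score"]))
def f(v):
    e=[]
    for n,q,u,s in obs:
        X=facep(v,v[3]) if q=="jaw_face" else jw(v,JP[q])
        e.append((proj(P[n],X)-u)*s)
    return np.concatenate(e)
r=least_squares(f,[.465,-.345,-.2,.7],loss="soft_l1",f_scale=1.); print(np.round(r.x,4)); print(np.round(f(r.x),1).tolist())
np.save("v.npy",r.x)
v=r.x
# pin
ps=[place_of("pin_shoulder",P[n])[0]["point"] for n in P]
g=lambda w:np.concatenate([proj(P[n],[w[0],w[1],.034])-u for n,u in zip(P,ps)])
w=least_squares(g,[.43,.02]).x; print("pin",w,g(w)); np.save("pin.npy",w)
ims=[]
for n,(cx,cy),h in(("scene",(246,240),40),("top",(292,208),30)):
    im=P[n]["frame"][:,:,::-1]; k=400//(2*h)
    c=cv2.resize(im[cy-h:cy+h,cx-h:cx+h],None,fx=k,fy=k,interpolation=cv2.INTER_CUBIC).copy()
    pts=[jw(v,X) for X in [(-30,-64,8),(34,-64,8),(34,100,8),(-30,100,8)]+list(JP.values())]+[facep(v,v[3])]
    for X in pts:
        u=(proj(P[n],X)+.5-[cx-h,cy-h])*k; cv2.circle(c,tuple(int(t) for t in u),3,(0,255,0),1)
    ims.append(cv2.resize(c,(400,400)))
cv2.imwrite("pics/crop1.png",np.hstack(ims))
E
```

```text
[ 0.469  -0.3467 -0.1698  0.6515]
[0.2, 0.4, -0.2, 0.1, 1.8, -0.2, -11.1, -3.9, -1.0, 0.7, -0.0, 0.0, -0.3, 1.4, 1.2, 0.4, 0.2, -1.5, 0.4, 2.0, -0.5, -0.3, -0.2, -1.5, -2.1, -0.1, 0.2, 0.6]
pin [ 0.49021519 -0.1067613 ] [ 35.95378107 -15.19644628 -26.89594102 -37.22532015]
```

View pics/crop1.png

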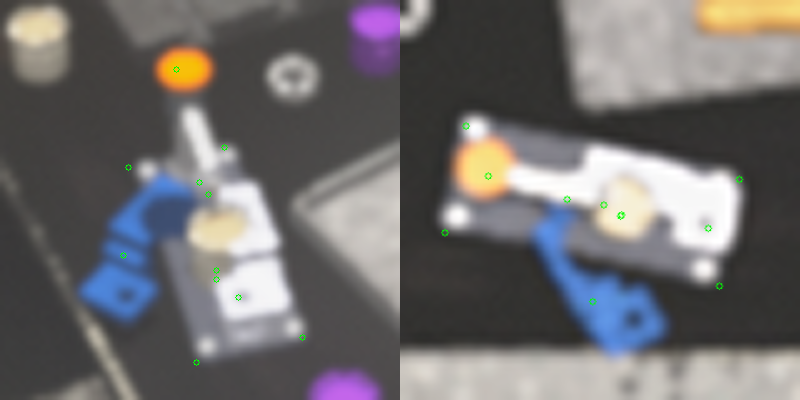

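The crop shows the fit about 1–2 px off: orange pad at (185,69) left and (484,166) right, ear hole at (246,298) left and (706,226) right. I'll refit using colour centroids and the plate corners read from the crop.

```bash
python3 - <<'E'
from h import *
P={n:get_image(n) for n in("top","scene")}
def cen(n,lo,hi,box):
    x0,y0,x1,y1=box; im=P[n]["frame"][y0:y1,x0:x1]
    k=4; im=cv2.resize(im,None,fx=k,fy=k,interpolation=cv2.INTER_CUBIC)
    m=cv2.inRange(cv2.cvtColor(im,cv2.COLOR_RGB2HSV),lo,hi); M=cv2.moments(m,True)
    return np.array([x0+(M["m10"]/M["m00"]+.5)/k-.5,y0+(M["m01"]/M["m00"]+.5)/k-.5]),M["m00"]/k/k
org=((8,150,150),(22,255,255))
o={"top":cen("top",(8,100,150),(25,255,255),(266,190,286,210)),"scene":cen("scene",*org,(234,206,254,222))}
rd={"top":cen("top",(170,90,80),(180,255,255),(190,208,210,226)),"scene":cen("scene",(168,90,60),(180,255,255),(184,172,204,190))}
print(o,rd)
s=lambda x,y:(206+x/5-.5,200+y/5-.5); t=lambda x,y:(262+x/6.667-60-.5,178+y/6.667-.5)
pl=[(-30,-64,8),(34,-64,8),(34,100,8),(-30,100,8)]
obs=[("top",(0,85,97),o["top"][0],2),("scene",(0,85,96),o["scene"][0],2),
 ("scene",pl[0],s(188,356),1),("scene",pl[1],s(308,335),1),
 ("scene",(0,-48,36),s(246,298),1),("top",(0,-48,36),t(706,226),1),("top",(0,0,44),t(624,207),1),("scene",(0,0,44),s(217,228),.7),
 ("top",pl[0],t(716,285),1),("top",pl[1],t(740,172),1),("top",pl[2],t(463,116),1),("top",pl[3],t(443,232),1)]
def f(v,w=1):
    e=[]
    for n,q,u,sc in obs:
        off=np.append(v[3:5] if n=="top" else v[5:7],0)
        e.append((proj(P[n],jw(v,q)+off)-u)*(sc if w else 1))
    e.append(v[3:7]/.002*.7)
    return np.concatenate(e)
r=least_squares(f,[.465,-.345,-.2,0,0,0,0],loss="soft_l1"); v=r.x
print(np.round(v,4)); print(np.round(f(v,0),1).tolist()); np.save("v.npy",v)
for n in P:
    u=rd[n][0]; off=v[3:5] if n=="top" else v[5:7]
    print("pin",n,at_z(P[n],u,.069 if n=="top" else .055)[:2]-off, at_z(P[n],place_of("pin_shoulder",P[n])[0]["point"],.034)[:2]-off)
for X in JP: print(X,np.round(jw(v,JP[X]),4))
# blue angle
for n in P:
    off=v[3:5] if n=="top" else v[5:7]
    for q in place_of("jaw_face",P[n])[:1]:
        a=at_z(P[n],q["point"],.028)[:2]-off; d=a-jw(v,(0,36,0))[:2]
        print("jaw",n,a,np.arctan2(d[1],d[0])-v[2]-np.arctan2(-54,-27),np.hypot(*d))
E
```

```text
Traceback (most recent call last):
ZeroDivisionError: float division by zero
```

```bash
cat >> h.py <<'E'
def cen(p,kind,box):
    x0,y0,x1,y1=box; im=p["frame"][y0:y1,x0:x1]; k=4
    im=cv2.resize(im,None,fx=k,fy=k,interpolation=cv2.INTER_CUBIC)
    h=cv2.cvtColor(im,cv2.COLOR_RGB2HSV).astype(int); H,S,V=h[...,0],h[...,1],h[...,2]
    m={"org":(H>7)&(H<25)&(S>120)&(V>140),"red":((H<8)|(H>168))&(S>90)&(V>60),"blue":(H>98)&(H<122)&(S>100)&(V>60)}[kind]
    y,x=np.nonzero(m); return np.array([x0+(x.mean()+.5)/k-.5,y0+(y.mean()+.5)/k-.5]),len(x)/k/k
E
cat > fit.py <<'E'
from h import *
P={n:get_image(n) for n in("top","scene")}
o={"top":cen(P["top"],"org",(266,190,286,210)),"scene":cen(P["scene"],"org",(234,206,254,222))}
rd={"top":cen(P["top"],"red",(190,208,210,226)),"scene":cen(P["scene"],"red",(184,172,204,190))}
print(o,rd)
s=lambda x,y:(206+x/5-.5,200+y/5-.5); t=lambda x,y:(262+x/6.667-60-.5,178+y/6.667-.5)
pl=[(-30,-64,8),(34,-64,8),(34,100,8),(-30,100,8)]
obs=[("top",(0,85,97),o["top"][0],2),("scene",(0,85,96),o["scene"][0],2),
 ("scene",pl[0],s(188,356),1),("scene",pl[1],s(308,335),1),
 ("scene",(0,-48,36),s(246,298),1),("top",(0,-48,36),t(706,226),1),("top",(0,0,44),t(624,207),1),("scene",(0,0,44),s(217,228),.7),
 ("top",pl[0],t(716,285),1),("top",pl[1],t(740,172),1),("top",pl[2],t(463,116),1),("top",pl[3],t(443,232),1)]
def f(v,w=1):
    e=[]
    for n,q,u,sc in obs:
        off=np.append(v[3:5] if n=="top" else v[5:7],0)
        e.append((proj(P[n],jw(v,q)+off)-u)*(sc if w else 1))
    e.append(v[3:7]/.002*.7)
    return np.concatenate(e)
r=least_squares(f,[.465,-.345,-.2,0,0,0,0],loss="soft_l1"); v=r.x
print(np.round(v,4)); print(np.round(f(v,0),1).tolist()); np.save("v.npy",v)
for n in P:
    u=rd[n][0]; off=v[3:5] if n=="top" else v[5:7]
    print("pin",n,at_z(P[n],u,.069 if n=="top" else .055)[:2]-off)
for X in JP: print(X,np.round(jw(v,JP[X]),4))
for n in P:
    off=v[3:5] if n=="top" else v[5:7]
    for q in place_of("jaw_face",P[n])[:1]:
        a=at_z(P[n],q["point"],.028)[:2]-off; d=a-jw(v,(0,36,0))[:2]
        print("jaw",n,a,-(np.arctan2(d[1],d[0])-v[2]-np.arctan2(-54,-27)),np.hypot(*d))
st=get_state(); print(R.from_matrix(rot(st["ee_rot"])).as_matrix().round(3))
E
python3 fit.py
```

```text
{'top': (array([273.99506961, 202.30075406]), 26.9375), 'scene': (array([242.39142066, 213.4146679 ]), 84.6875)} {'top': (array([198.48684211, 217.98026316]), 11.875), 'scene': (array([193.37818878, 177.51530612]), 49.0)}
[ 4.723e-01 -3.454e-01 -1.910e-01  1.000e-04  8.000e-04 -1.000e-04
 -8.000e-04]
[0.4, 0.3, -0.1, -0.2, 2.2, 0.7, -0.5, 0.3, -0.8, -0.5, -0.2, -0.3, 0.1, -0.2, 0.7, -0.3, -0.2, -0.4, -0.6, 0.6, 0.2, 0.2, -0.2, -1.3, 0.0, 0.3, -0.0, -0.3]
pin top [0.42580065 0.02169182]
pin scene [0.42954772 0.03395014]
jaw_hinge [ 0.4791 -0.31    0.048 ]
ear_hole [ 0.4632 -0.3925  0.036 ]
nest [ 0.4723 -0.3454  0.008 ]
gauge_pad [ 0.4884 -0.2619  0.097 ]
foot_tip [ 0.4752 -0.3302  0.058 ]
jig [ 0.4723 -0.3454  0.    ]
jaw top [ 0.42623696 -0.3115962 ] 0.8868497806581908 0.05292812083525951
jaw scene [ 0.42181969 -0.31937594] 0.7547923512694608 0.058076743035672444
[[ 0.93   0.367  0.   ]
 [ 0.367 -0.93  -0.   ]
 [-0.     0.    -1.   ]]
```

Consistent: the residuals are sub-pixel, the pad is at (0.488, -0.262), the ear hole at (0.463, -0.393), yaw -0.191, and the jaw about 0.8 open. Moving over the pad with the fingers closing.

apply_moves(deltas=[0, 30, -12, 0, -5, 0, 65, -28, 0, -10, 0, 100, -42, 0, -15, 0, 135, -57, 0, -20, 0, 170, -72, 0, -25, 0, 205, -87, 0, -30, 0, 240, -102, 5, -35, 0, 275, -117, 20, -40, 0, 310, -132, 40, -46, 0, 340, -144, 60, -52, 0, 358, -151, 80, -57.5, 0, 358, -151, 90, -57.5], squeeze=30)

```text
clock: 3.7
position: [0.4903, -0.2595, 0.156]
ee_rot: [-0.002, 0.769, 0.639, 0.001]
contact_force: [-1.0, 0.0, 0.2]
width: 0.0003
gripper_force: 0.0
```

```bash
cat > view.py <<'E'
import sys
from h import *
name,cs=sys.argv[1],eval(sys.argv[2])  # [(cam,cx,cy,h)]
v=np.load("v.npy"); out=[]
for n,cx,cy,h in cs:
    p=get_image(n); out.append(cv2.resize(p["frame"][cy-h:cy+h,cx-h:cx+h,::-1],(400,400),interpolation=cv2.INTER_CUBIC))
cv2.imwrite(f"pics/{name}.png",np.hstack(out))
s=get_state(); print(s["clock"],s["position"],s["width"],s["contact_force"]); print(rot(s["ee_rot"]).round(3))
E
python3 view.py a2 '[("scene",246,235,45),("top",282,205,35)]'
```

```text
3.8 [ 0.48764132 -0.26189187  0.15631974] -0.00015044867317362017 [-0.19840008 -0.72117724 -0.48525967]
[[ 0.19   0.982 -0.004]
 [ 0.982 -0.19   0.002]
 [ 0.001 -0.005 -1.   ]]
```

View pics/a2.png

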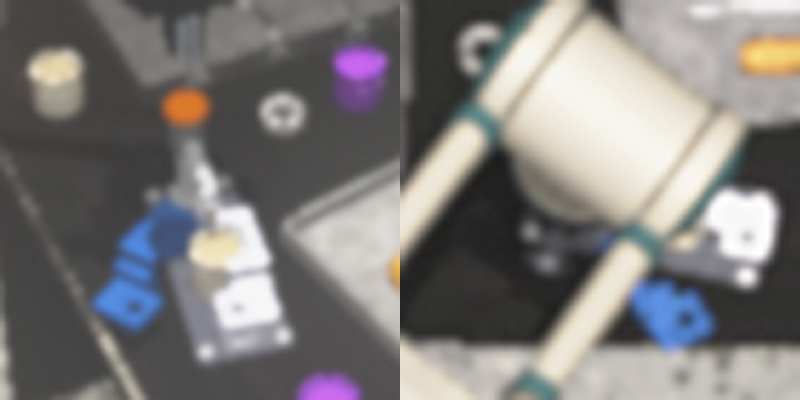

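The closed fingers at (187,55) stand right over the orange pad at (186,106). Pressing down: contact is expected at about 42 mm and the foot on the bush at about 56 mm.

apply_moves(deltas=[0, 0, 0, 15, 0, 0, 0, 0, 30, 0, 0, 0, 0, 38, 0, 0, 0, 0, 42, 0, 0, 0, 0, 45, 0, 0, 0, 0, 48, 0, 0, 0, 0, 50, 0, 0, 0, 0, 50, 0])

```text
clock: 4.47
position: [0.4887, -0.2638, 0.1088]
ee_rot: [0.001, 0.772, 0.636, -0.0]
contact_force: [-1.1, -1.5, 2.1]
width: 0.0001
gripper_force: 1.1
```

apply_moves(deltas=[0, 0, 0, 2, 0, 0, 0, 0, 4, 0, 0, 0, 0, 6, 0, 0, 0, 0, 7, 0, 0, 0, 0, 8, 0, 0, 0, 0, 8, 0])

```text
clock: 4.97
position: [0.489, -0.2635, 0.1003]
ee_rot: [0.001, 0.771, 0.636, -0.0]
contact_force: [-0.4, -2.4, 3.9]
width: -0.0002
gripper_force: 1.6
```

apply_moves(deltas=[0, 0, 0, 1, 0, 0, 0, 0, 1, 0, 0, 0, 0, 1, 0])

```text
clock: 5.22
position: [0.489, -0.2635, 0.0997]
ee_rot: [0.001, 0.771, 0.636, 0.0]
contact_force: [-0.8, -2.5, 5.1]
width: -0.0001
gripper_force: 2.4
```

apply_moves(deltas=[0, 0, 0, 1, 0, 0, 0, 0, 1, 0, 0, 0, 0, 1, 0, 0, 0, 0, 1, 0])

```text
clock: 5.55
position: [0.4891, -0.2634, 0.0995]
ee_rot: [0.001, 0.771, 0.636, 0.0]
contact_force: [-3.2, -2.2, 9.4]
width: -0.0001
gripper_force: 5.0
```

The motion has stopped and the force is rising, so the foot is resting on the bush. I'll hold it briefly and then release smoothly.

apply_moves(deltas=[0, 0, 0, 0, 0, 0, 0, 0, 0, 0, 0, 0, 0, 0, 0, 0, 0, 0, 0, 0, 0, 0, 0, 0, 0, 0, 0, 0, 0, 0, 0, 0, 0, -4, 0, 0, 0, 0, -8, 0, 0, 0, 0, -13, 0, 0, 0, 0, -18, 0, 0, 0, 0, -30, 0, 0, 0, 0, -50, 0])

```text
clock: 6.55
position: [0.4868, -0.261, 0.1465]
ee_rot: [-0.004, 0.772, 0.636, -0.0]
contact_force: [-0.0, 0.1, 0.1]
width: -0.0
gripper_force: 0.0
```

```bash
python3 - <<'E'
from h import *
p=get_image("scene"); print("pad",cen(p,"org",(234,206,254,226)))
v=np.load("v.npy"); off=np.append(v[5:7],0)
for q in place_of("jaw_face",p)[:2]:
    a=at_z(p,q["point"],.028)-off; d=a[:2]-jw(v,(0,36,0))[:2]
    print("jaw",q["score"],a,-(np.arctan2(d[1],d[0])-v[2]-np.arctan2(-54,-27)),np.hypot(*d))
s=get_state(); M=rot(s["ee_rot"]); T=np.array(s["position"]); print(s["clock"],T)
for a,d in((.8,40),(.8,25),(.6,16),(.4,16),(.2,16),(.1,15),(0,14.5),(0,12)):
    X=facep(v,a,x=-27-d); X[2]=.025+.017
    print(a,d,X.round(4),((M.T@(X-T))*1000).round(1))
E
```

```text
pad (array([242.34533493, 213.64820574]), 65.3125)
jaw 0.87 [ 0.4180212 -0.320648   0.028    ] 0.7443872962618721 0.06203358818017875
6.65 [ 0.48985267 -0.26317243  0.15047882]
0.8 40 [ 0.3973 -0.2836  0.042 ] [-37.6 -87.4 108.2]
0.8 25 [ 0.4055 -0.2961  0.042 ] [-48.3 -77.  108.2]
0.6 16 [ 0.4105 -0.3174  0.042 ] [-68.3 -68.  108.3]
0.4 16 [ 0.4133 -0.3309  0.042 ] [-81.  -62.6 108.3]
0.2 16 [ 0.4188 -0.3436  0.042 ] [-92.4 -54.8 108.3]
0.1 15 [ 0.4234 -0.3497  0.042 ] [-97.5 -49.2 108.4]
0 14.5 [ 0.4281 -0.3552  0.042 ] [-102.   -43.5  108.4]
0 12 [ 0.4306 -0.3557  0.042 ] [-102.   -41.   108.4]
```

The pad is back up at (242.3, 213.6). Next I'll descend outside the blue half and sweep it shut.

apply_moves(deltas=[0, -15, -35, -5, 0, 0, -30, -70, 0, 0, 0, -37, -90, 20, 0, 0, -37, -90, 50, 0, 0, -37, -90, 80, 0, 0, -37, -90, 108, 0, 0, -37, -90, 108, 0, 0, -45, -82, 108, 0, 0, -50, -76, 108, 0, 0, -59, -72, 108, 0, 0, -68, -68, 108, 0, 0, -68, -68, 108, 0])

```text
clock: 7.65
position: [0.4109, -0.3202, 0.0417]
ee_rot: [0.003, 0.772, 0.636, 0.0]
contact_force: [0.4, 0.3, -0.1]
width: 0.0001
gripper_force: 0.0
```

apply_moves(deltas=[0, -6, 2, 0, 0, 0, -12, 5, 0, 0, 0, -18, 9, 0, 0, 0, -24, 13, 0, 0, 0, -29, 18, 0, 0, 0, -33, 22, 0, 0, 0, -33, 22, 0, 0])

```text
clock: 8.23
position: [0.4255, -0.3553, 0.0404]
ee_rot: [0.001, 0.772, 0.636, -0.0]
contact_force: [0.2, -0.0, -0.8]
width: -0.0001
gripper_force: 0.0
```

```bash
python3 view.py a3 '[("scene",246,235,45),("top",282,205,35)]'
```

```text
8.3333 [ 0.42469776 -0.35400159  0.04028863] 0.0002487108271648341 [-0.3152315   0.27219556 -0.27991369]
[[ 0.19   0.982  0.001]
 [ 0.982 -0.19  -0.001]
 [-0.001  0.001 -1.   ]]
```

View pics/a3.png

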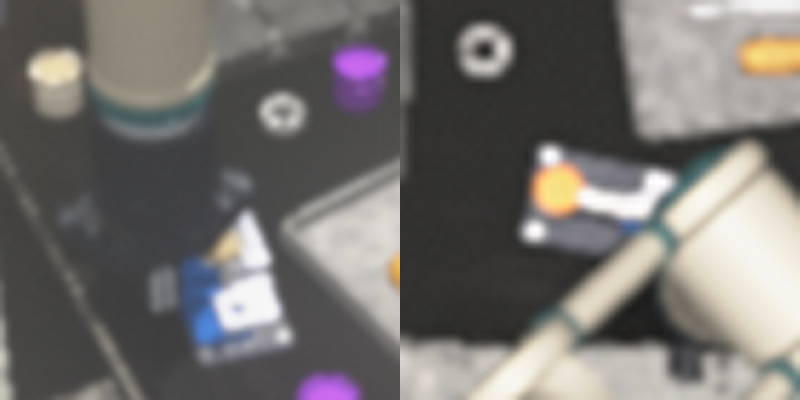

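The scene crop shows the blue half at (205,300) almost shut against the silver half, with the finger at (165,290) beside its face. I'll push on in +tool y until the force rises.

apply_moves(deltas=[0, 0, 2, 0, 0, 0, 0, 4, 0, 0, 0, 0, 5, 0, 0, 0, 0, 6, 0, 0, 0, 0, 6, 0, 0])

```text
clock: 8.75
position: [0.4296, -0.3546, 0.0403]
ee_rot: [-0.0, 0.771, 0.637, -0.001]
contact_force: [-3.7, -2.0, 1.0]
width: 0.0001
gripper_force: 1.7
```

apply_moves(deltas=[0, 0, 2, 0, 0, 0, 0, 4, 0, 0, 0, 0, 4, 0, 0, 0, 0, 4, 0, 0])

```text
clock: 9.08
position: [0.4298, -0.3546, 0.0403]
ee_rot: [-0.003, 0.771, 0.637, -0.003]
contact_force: [-13.4, -3.3, 6.8]
width: -0.0001
gripper_force: 6.4
```

13 N with no further motion: the clamp is shut. Backing off, rising, and moving toward the pin stand with the fingers opening.

apply_moves(deltas=[0, 0, -5, 0, 0, 0, 0, -15, -5, 0, 0, 0, -20, -40, 0, 0, 0, -20, -80, 0, 40, 0, -20, -110, 0, 60, 40, -20, -120, 0, 60, 80, -15, -120, 0, 60, 120, -15, -120, 0, 60, 160, -15, -120, 0, 60, 200, -15, -120, 0, 60, 240, -15, -120, 0, 60, 250, -15, -120, 0])

```text
clock: 10.08
position: [0.4668, -0.1016, 0.1608]
ee_rot: [-0.001, 0.77, 0.638, 0.002]
contact_force: [-0.0, -0.4, 0.6]
width: 0.0602
gripper_force: 0.0
```

```bash
python3 view.py a4 '[("scene",194,185,20),("top",200,217,20)]'; python3 - <<'E'
from h import *
v=np.load("v.npy")
for n in("scene","top"):
    p=get_image(n); off=v[3:5] if n=="top" else v[5:7]
    print(n,proj(p,[.428,.025,.034]),proj(p,[.428,.025,.069]))
    print(at_z(p,place_of("pin_shoulder",p)[0]["point"],.034)[:2]-off)
E
```

```text
10.1833 [ 0.46707875 -0.10476028  0.16074933] 0.060028936681763165 [0.53655057 0.29899989 0.27997084]
[[ 0.186  0.983  0.001]
 [ 0.983 -0.186  0.   ]
 [ 0.001  0.001 -1.   ]]
scene [194.313254   183.45931713] [193.36027772 175.66797888]
[0.41093624 0.03940928]
top [198.90570491 217.82633761] [197.84867674 217.41833377]Traceback (most recent call last):
  File "<stdin>", line 6, in <module>
IndexError: list index out of range
```

View pics/a4.png

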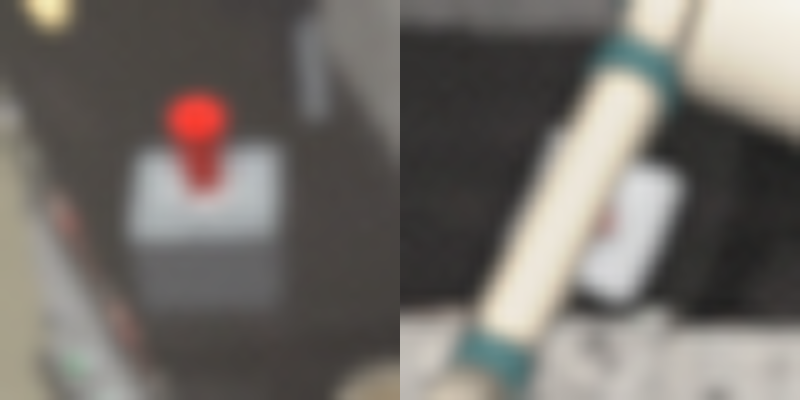

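The scene crop shows the red knob's top at (193.3,176.2) px and its base at (193.9,183.5) px. That matches a pin at about (0.4265, 0.0225), which agrees with the top view. Going to hover, then descending around the knob.

apply_moves(deltas=[60, 35, -20, 0, 0, 60, 70, -40, 0, 0, 60, 105, -58, 10, 0, 60, 118, -63.5, 30, 0, 60, 118, -63.5, 55, 0, 60, 118, -63.5, 80, 0, 60, 118, -63.5, 93, 0, 60, 118, -63.5, 101, 0, 60, 118, -63.5, 101, 0, 60, 118, -63.5, 101, 0])

```text
clock: 11.22
position: [0.4275, 0.02, 0.0593]
ee_rot: [0.0, 0.772, 0.636, -0.0]
contact_force: [-0.4, 0.5, 0.2]
width: 0.0599
gripper_force: 0.0
```

```bash
python3 view.py a5 '[("scene",194,178,25),("top",200,217,20)]'
```

```text
11.3167 [0.42811442 0.02016572 0.0600964 ] 0.0600565111668981 [ 0.80133759 -0.29680901  0.46381278]
[[ 0.191  0.982  0.002]
 [ 0.982 -0.191 -0.   ]
 [ 0.     0.002 -1.   ]]
```

View pics/a5.png

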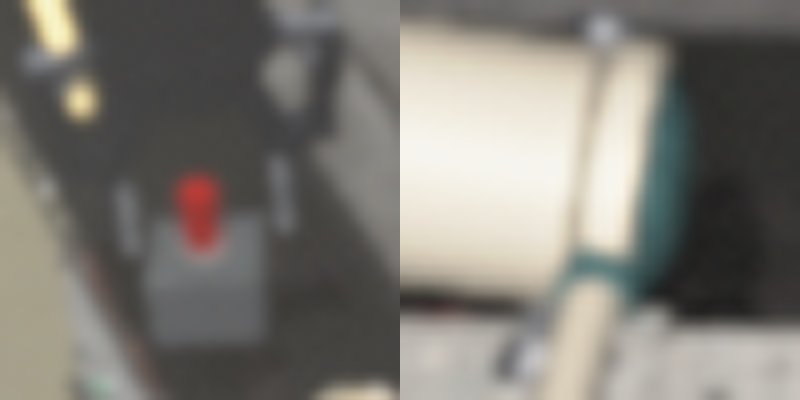

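The scene crop shows the fingers at (128,220) and (283,195) on either side of the knob at (200,212), centred to about 2 mm. Closing, then a test lift.

apply_moves(deltas=[40, 0, 0, 0, 0, 25, 0, 0, 0, 0, 12, 0, 0, 0, 0, 8, 0, 0, 0, 0, 8, 0, 0, 0, 0, 8, 0, 0, 0, 0], squeeze=40)

```text
clock: 11.82
position: [0.4271, 0.0209, 0.0598]
ee_rot: [0.0, 0.771, 0.636, 0.0]
contact_force: [-1.6, -0.4, 5.4]
width: 0.0151
gripper_force: 38.9
```

apply_moves(deltas=[8, 0, 0, -5, 0, 8, 0, 0, -20, 0, 8, 0, 0, -40, 0, 8, 0, 0, -65, 0, 8, 0, 0, -90, 0, 8, 0, 0, -115, 0, 8, 0, 0, -130, 0])

```text
clock: 12.4
position: [0.428, 0.0208, 0.192]
ee_rot: [0.001, 0.771, 0.636, 0.001]
contact_force: [0.2, -0.6, -0.6]
width: 0.0147
gripper_force: 39.0
```

Gripped (width about 15 mm) and lifted; the nose is about 52 mm below the TCP, so roughly at z = 0.14 m. Carrying it over to the ears.

apply_moves(deltas=[8, -30, 9, 0, 0, 8, -68, 19, 0, 0, 8, -106, 30, 0, 0, 8, -144, 41, 0, 0, 8, -182, 52, 0, 0, 8, -220, 63, 0, 0, 8, -258, 74, 0, 0, 8, -296, 85, 0, 0, 8, -334, 96, 0, 0, 8, -370, 106, 0, 0, 8, -393, 112, 0, 0, 8, -399, 114, 0, 0])

```text
clock: 13.4
position: [0.4631, -0.3972, 0.1889]
ee_rot: [0.001, 0.772, 0.635, -0.001]
contact_force: [-0.1, 1.1, -0.5]
width: 0.0147
gripper_force: 39.0
```

apply_moves(deltas=[8, 0, 0, 30, 0, 8, 0, 0, 60, 0, 8, 0, 0, 80, 0, 8, 0, 0, 80, 0, 8, 0, 0, 80, 0])

```text
clock: 13.82
position: [0.4626, -0.3911, 0.1085]
ee_rot: [-0.002, 0.771, 0.636, 0.0]
contact_force: [0.1, 0.3, -0.0]
width: 0.0143
gripper_force: 39.1
```

```bash
python3 view.py a6 '[("scene",250,248,25),("top",300,210,20)]'; python3 - <<'E'
from h import *
v=np.load("v.npy"); p=get_image("scene"); off=np.append(v[5:7],0)
print("ear proj",proj(p,jw(v,(0,-48,36))+off),"corners",[proj(p,jw(v,X)+off).round(1) for X in [(24,-62,36),(-12,-62,36),(24,-34,36)]])
T=np.array(get_state()["position"])
print("knob red",cen(p,"red",(235,225,270,265)),"tcp",T,"shoulder exp",proj(p,T+off-[0,0,.026]),"nose exp",proj(p,T+off-[0,0,.052]))
for q in("ear_hole","pin_shoulder","lock_pin"): print(q,[(r["point"],r["score"]) for r in place_of(q,p)[:1]])
E
```

```text
13.9167 [ 0.4639428  -0.39282489  0.11090937] 0.014712885635478633 [-0.0118008  -0.20557952  0.01031879]
[[ 0.19   0.982  0.002]
 [ 0.982 -0.19  -0.002]
 [-0.001  0.002 -1.   ]]
ear proj [253.87234164 258.62211818] corners [array([263.3, 260.6]), array([251.1, 263.1]), array([260.5, 253.4])]
knob red (array([254.6852518 , 240.16157074]), 52.125) tcp [ 0.46409086 -0.39312115  0.11126289] shoulder exp [254.27182153 246.78168144] nose exp [254.25785095 253.13608525]
ear_hole [([255.4, 261.0], 0.78)]
pin_shoulder [([241.7, 256.7], 0.65)]
lock_pin [([250.2, 249.2], 0.61)]
```

View pics/a6.png

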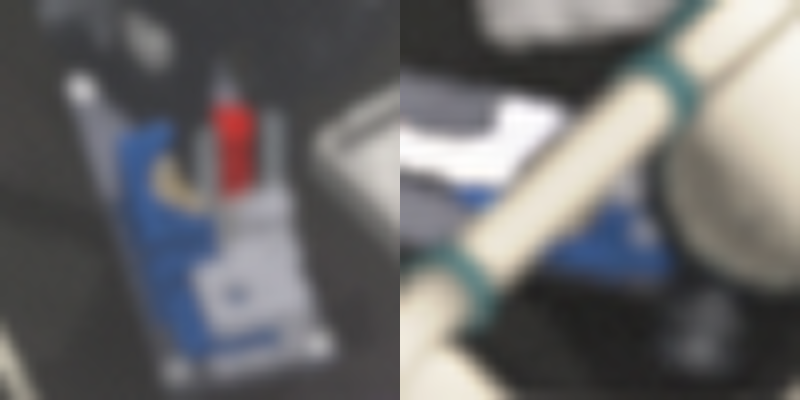

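The scene crop shows the clamp shut, the ear hole at pixel (254.1,259.1) where the fit predicts (253.9,258.6), and the red knob hanging at column 254. I'll fit the knob silhouette to get the pin's true offset from the hole.

```bash
python3 - <<'E'
from h import *
v=np.load("v.npy"); p=get_image("scene"); off=np.append(v[5:7],0)
u,_=cen(p,"red",(240,228,265,252))
T=np.array([.4634,-.3931,.110])
def sil(c,zlo,zhi,r=.008):
    t=np.linspace(0,2*np.pi,40); pts=np.array([proj(p,[c[0]+r*np.cos(a),c[1]+r*np.sin(a),z]) for a in t for z in(zlo,zhi)],np.float32)
    h=cv2.convexHull(pts); M=cv2.moments(h); return np.array([M["m10"]/M["m00"],M["m01"]/M["m00"]]),cv2.contourArea(h)
for zz in(0,.002):
    f=lambda c:sil(np.append(c,0)+off,T[2]-.0228+zz,T[2]+.0092+zz)[0]-u
    r=least_squares(f,T[:2]); print("pin axis from image",zz,r.x.round(4),"minus TCP",(r.x-T[:2]).round(4))
print(u,sil(T+off,T[2]-.0228,T[2]+.0092), "hole from image",at_z(p,(254.1,259.1),.036)[:2]-off[:2],jw(v,(0,-48,36)))
E
```

```text
pin axis from image 0 [ 0.4685 -0.3868] minus TCP [0.0051 0.0063]
pin axis from image 0.002 [ 0.4676 -0.3885] minus TCP [0.0042 0.0046]
[254.68682147 240.23416767] (array([254.05529442, 242.31282062]), 66.16890269715805) hole from image [ 0.46298306 -0.39441809] [ 0.46319228 -0.39251972  0.036     ]
```

The dark lower part of the knob falls below the threshold, which explains most of the row shift. A remaining correction of about (-1.5, -2.5) mm is plausible. Applying it and lowering to probe the mouth.

apply_moves(deltas=[8, -3, -1, 5, 0, 8, -3, -1, 14, 0, 8, -3, -1, 19, 0, 8, -3, -1, 22, 0, 8, -3, -1, 25, 0, 8, -3, -1, 27, 0, 8, -3, -1, 27, 0])

```text
clock: 14.75
position: [0.4614, -0.3952, 0.0817]
ee_rot: [-0.0, 0.771, 0.636, 0.0]
contact_force: [0.3, 0.0, -0.8]
width: 0.0146
gripper_force: 39.0
```

apply_moves(deltas=[8, 0, 0, 2, 0, 8, 0, 0, 4, 0, 8, 0, 0, 6, 0, 8, 0, 0, 8, 0, 8, 0, 0, 8, 0])

```text
clock: 15.17
position: [0.4617, -0.3954, 0.0741]
ee_rot: [0.0, 0.771, 0.636, 0.0]
contact_force: [0.7, -0.1, -1.1]
width: 0.0147
gripper_force: 38.9
```

It's in 13 mm with no resistance. Continuing to the shoulder.

apply_moves(deltas=[8, 0, 0, 3, 0, 8, 0, 0, 6, 0, 8, 0, 0, 9, 0, 8, 0, 0, 11, 0, 8, 0, 0, 12, 0, 8, 0, 0, 12, 0])

```text
clock: 15.67
position: [0.4617, -0.3953, 0.062]
ee_rot: [0.0, 0.771, 0.636, 0.0]
contact_force: [2.1, -0.9, -2.0]
width: 0.0145
gripper_force: 38.9
```

apply_moves(deltas=[8, 0, 0, 1, 0, 8, 0, 0, 2, 0, 8, 0, 0, 2, 0])

```text
clock: 15.92
position: [0.4617, -0.3954, 0.0618]
ee_rot: [0.001, 0.771, 0.636, 0.0]
contact_force: [-0.6, 1.3, 8.9]
width: 0.0144
gripper_force: 40.1
```

The shoulder is seated: TCP z = 0.0618 matches the expected value and the axial force rose. Releasing, rising straight up, and checking.

apply_moves(deltas=[25, 0, 0, -1, 0, 50, 0, 0, -1, 0, 80, 0, 0, -1, 0, 84, 0, 0, -1, 0, 84, 0, 0, -1, 0, 84, 0, 0, -15, 0, 84, 0, 0, -35, 0, 84, 0, 0, -60, 0, 84, 0, 0, -75, 0, 84, 0, 0, -75, 0])

```text
clock: 16.75
position: [0.4631, -0.397, 0.1388]
ee_rot: [0.004, 0.771, 0.636, 0.0]
contact_force: [0.3, 0.0, 0.3]
width: 0.0839
gripper_force: 0.0
```

```bash
python3 view.py a7 '[("scene",250,245,28),("top",300,210,20)]'; python3 - <<'E'
from h import *
v=np.load("v.npy"); p=get_image("scene"); off=np.append(v[5:7],0)
print([proj(p,np.array([.4617,-.3953,z])+off).round(1) for z in(.039,.071)],cen(p,"red",(240,235,270,265)),cen(p,"org",(230,200,256,226)))
E
```

```text
16.85 [ 0.46143037 -0.39533323  0.13535452] 0.08401559319320137 [-0.39050641  0.70479867  0.04044447]
[[ 0.19   0.982  0.   ]
 [ 0.982 -0.19  -0.   ]
 [-0.     0.    -1.   ]]
[array([253.8, 258.8]), array([253.8, 251.1])] (array([253.50162338, 253.50551948]), 48.125) (array([nan, nan]), 0.0)h.py:24: RuntimeWarning: Mean of empty slice.
  y,x=np.nonzero(m); return np.array([x0+(x.mean()+.5)/k-.5,y0+(y.mean()+.5)/k-.5]),len(x)/k/k
  ret = ret.dtype.type(ret / rcount)
```

View pics/a7.png

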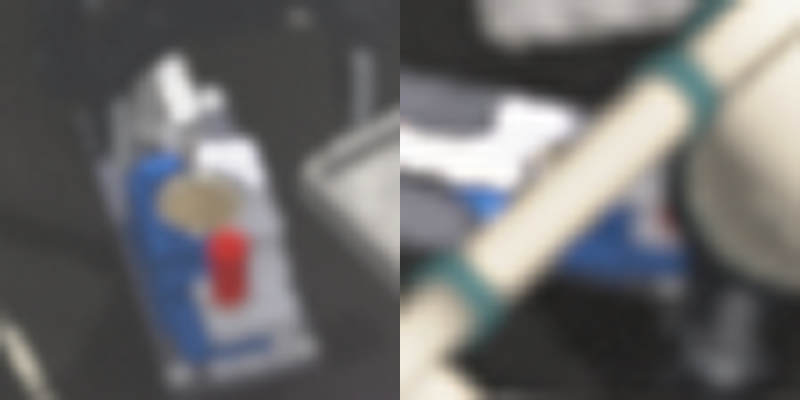

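The scene crop shows the pin upright with its knob at (228,270), seated on the ear where predicted, and the clamp shut. Now straddling both halves and descending.

apply_moves(deltas=[84, 20, 0, 0, 0, 84, 41, 0, 0, 0, 84, 41, 0, 20, 0, 84, 41, 0, 45, 0, 84, 41, 0, 70, 0, 84, 41, 0, 88, 0, 84, 41, 0, 98, 0, 84, 41, 0, 98, 0])

```text
clock: 17.57
position: [0.4672, -0.3531, 0.0337]
ee_rot: [-0.004, 0.771, 0.636, -0.0]
contact_force: [-0.5, 1.1, -0.4]
width: 0.0838
gripper_force: 0.0
```

apply_moves(deltas=[70, 0, 0, 0, 0, 60, 0, 0, 0, 0, 52, 0, 0, 0, 0, 48, 0, 0, 0, 0, 48, 0, 0, 0, 0, 48, 0, 0, 0, 0], squeeze=40)

```text
clock: 18.07
position: [0.4708, -0.356, 0.0388]
ee_rot: [0.002, 0.771, 0.636, 0.0]
contact_force: [3.3, -0.2, 6.0]
width: 0.0528
gripper_force: 45.0
```

Width 53 mm with 45 N: both halves are held. Letting it settle, then a last look.

apply_moves(deltas=[48, 0, 0, 0, 0, 48, 0, 0, 0, 0, 48, 0, 0, 0, 0, 48, 0, 0, 0, 0, 48, 0, 0, 0, 0, 48, 0, 0, 0, 0])

```text
clock: 18.57
position: [0.4708, -0.356, 0.0388]
ee_rot: [0.002, 0.771, 0.636, 0.0]
contact_force: [4.0, 1.1, 6.9]
width: 0.0531
gripper_force: 45.1
```

```bash
python3 view.py a8 '[("scene",246,240,35),("top",282,205,35)]'
```

```text
18.6667 [ 0.47084421 -0.35598095  0.03879911] 0.0531422519480415 [3.95662412 1.01758596 5.88983321]
[[ 0.19   0.982  0.003]
 [ 0.982 -0.19  -0.003]
 [-0.002  0.004 -1.   ]]
```

View pics/a8.png

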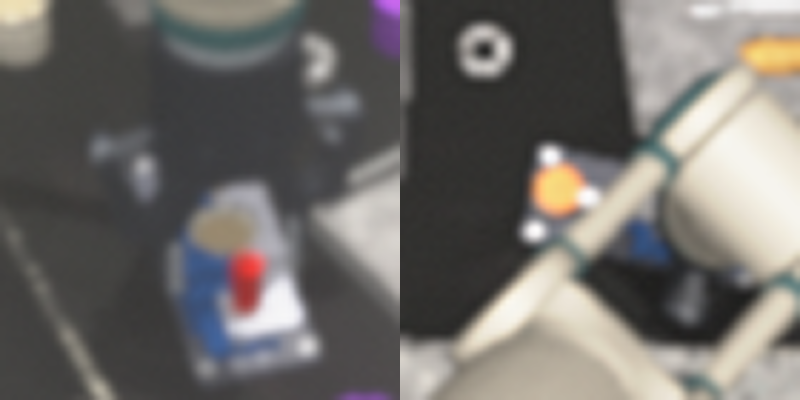

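The crop shows the fingers at (175,270) and (292,235) holding the blue and silver halves, the pin seated at (245,285), and the pad up at (558,190) in the top view. The bystanders are untouched. Handing in.

```bash
python3 -c "from rig import *; print(sign_off())"
```

```text
the job is handed in; nothing more can be done
None
```

The job is handed in, all steps in order: the gauge was pressed onto the bush, held and released, the clamp swung shut, the pin seated to its shoulder, and both halves are still held squeezed at about 45 N; the clock read about 19 s.

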